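Dispense one wooden pad into the tray

ROBOT

A 6-joint arm with a two-finger parallel gripper is mounted at the origin on the work surface. World frame = base frame: x ahead of the robot, y to its left, z up, the work surface at z = 0. Lengths are in m, angles in degrees, forces in N, time in s.
With the tool pointing down it reaches from about 0.4 to 0.825 m from the base axis. Payload 7 kg.
Tool frame: the origin (TCP) lies at the very end of the fingers, on their centre line; the grasp point (between the pads) lies 19 mm behind it (r.hold_point_z is the distance from the TCP to the grasp point, in m); z points along the fingers, y is the direction in which the jaws open and shut (so a half turn about z gives the same grasp; the last joint's range is limited). The gripper opens to 88 mm and grips with 3 to 60 N. Pads are 19 mm wide; open, the fingers measure 130 mm over their backs; the gripper's body (78 mm by 193 mm) begins 47 mm behind the grasp point.
Start: joints at [-58.321, 20.546, 0.682, 0, -70.136, -16.507], TCP at [0.177, -0.651, 0.227] pointing down, gripper open.
Joint ranges: [-176.03, 176.03], [-82.01, 121.73], [-58.28, 71.71], [-173.87, 95.51], [-174.79, -0.11], [-173.66, 173.66]. Speed limits (degrees/s): [136.94, 136.94, 172.46, 180, 180, 180].

INTERFACE

Orientations are given as [roll, pitch, yaw] about the fixed x, y, z axes, in that order (R = Rz(yaw) Ry(pitch) Rx(roll)).
In Python, from plant import r gives the robot as it stands. The module is installed in compiled form; this text tells all that it offers.
- The arm moves only by the shell command python3 -m inch 'ROWS' [FORCE]. ROWS is text: rows parted by semicolons, each of 7 numbers parted by spaces: the shift along the tool's x, y, z in m, then the turn, a rotation vector about the tool's x, y, z in rad, then the opening, from 0 (shut) to 1 (fully open). In form: tx ty tz ax ay az jaw; .... A call has 1 to 20 rows; each row shifts and turns the commanded pose from where the row before left it, along the tool's axes as they then stand; what a row does not reach is not made up. A row lasts 1/12 s, in which the tool goes at most 41.7 mm and 7.16 degrees, less where a joint would pass 70% of its speed; a pose out of reach is approached as far as the arm can. A call with a gripper value outside its range is refused whole. The fingers move at their own pace and stop on an object; FORCE is the grip in N (left out, the last holds). Time passes only in rows, so rows that do not move let the fingers close. It gives the time, the measured TCP pose, the force and the opening at its end, in the units of the state.
- r.get_state(): the state, without advancing time (a new reading comes with each control period).
- r.capture(name): name is "scene" or "top" or "wrist"; returns the picture (420x560x3 uint8, red, green, blue); there is no depth.
- r.camera_params(name): a dict with "vfov" (degrees; the focal length in pixels is half the picture's height over the tangent of half this angle, whatever the lens; pixels are square), "cx", "cy" (the principal point, pixels), "R" (3x3) and "t" (3): a world point X has camera coordinates R X + t. Camera axes: x right, y down, z forward; pixel columns grow to the right and rows downward; lengths in m; the calibration is good to about 2 mm. A picture is of the moment at which its call begins: read the wrist's pose just before it. camera_params takes no time and is no camera call; for the wrist camera it gives the pose at the moment of the call.
- r.close_job(): hands the job in, once; it reports no verdict.
Trained networks look in the newest picture that a camera, given by its name, has taken for a name from the list of things; names that differ only in an ending like _2 or _b are one class to them, and where a whole thing is asked for, a point or a joint stands for the part that bears it (a point fixed in the world has none). Each returns a list of dicts, best first, with "p" (0 to 1); they miss things now and then, are a little off and sometimes report something else, mostly with a low value. They report only what shows in the picture. A call takes as long as a camera call. They do not tell look-alikes from the thing itself.
- r.recognise(target, camera): "xy" ([column, row] in pixels, amid what is visible of it).
The state is a dict: "time_s": time; "joints": joint angles; "qd": joint speeds; "joint_torque": joint torques, N m; "tcp_pos": TCP position; "eef_rot": TCP orientation; "contact_force": force on the tool from outside, world axes, zero at the start; "moment": the same for the moment, N m; "gripper_width": finger opening in m.
Only numpy, scipy, OpenCV 4.12 (cv2) and the standard library are available. Lean on these libraries where they do the work, as an engineer would, in place of code of your own. Each camera call takes 0.05 s, during which the arm holds its last target.

TASK

Push the wooden tray with the handle block straight into the bay of the pad dispenser, under its slide, until the tray's back end holds the switch lever pressed in. Then pull the sprung slide all the way out to its stop by its upright tab so that the bottom pad drops into the tray, and ease the slide fully back home without letting it snap. Leave the tray in the bay and the other things on the bench where they are.

Things in the scene. Friction and masses are not known exactly. Their poses are not given: they have to be found in the camera images.
- dispenser: Fixed plywood pad dispenser. Origin: on the bench, mid-width of the open tray bay, under the slide. Own axes: x from the bay's open front (robot side) to its back; y from the bay towards the magazine; z up. The bay is open at its front and -y side; on its +y side the pedestal wall is at y=+55 mm (x -40 to +85 mm).
- slideway (a point): Point over the dispenser's origin on the underside of the slide way (floor plate, slide, rails), which crosses over the bay from x -36 to +36 mm (dispenser frame). Underside 49 mm above the bench, rail tops 67 mm.
- stops (a point): Midway between the faces of two low rubber stops (14 mm high) at the back of the bay, at dispenser x=+60, y=0: the tray's back end comes to rest against them.
- magazine (a point): Top centre of the open square pad magazine, at dispenser (0, +75, 106) mm; outside 57 x 57 mm, with three pads inside. Beyond it a grey spring housing reaches to dispenser y=+185 mm, 85 mm high.
- slide (a joint): Steel slide, in m: 0 = home (held there by its spring), 0.080 = out at its stop; it moves along the dispenser's -y. Spring 3 N at home, 7 N at the stop; let go when out, it snaps back. Its pocket carries the bottom pad, which drops near dispenser (0, 0) in the last part of the travel. The next pad falls into the pocket when the slide is home.
- tab (a point): Centre of the slide's black upright pull tab, 24 mm (dispenser x) by 12 mm (dispenser y), 36 mm high, from the slide's top (65.5 mm above the bench) to 101.5 mm. At dispenser (0, -20, 83.5) mm when home, (0, -100, 83.5) when out. At home 60 mm are free between it and the magazine.
- lever (a joint): Hinged limit-switch lever at the back of the bay, in rad: 0 = free, growing as the tray's back end pushes its roller towards dispenser +x. About 0.3 with the tray against the rubber stops; pressed in = above 0.2 (tray within about 5 mm of the stops). It yields to under 0.5 N.
- roller (a point): Centre of the white roller (10 mm diameter) at the lever's tip, 26 mm above the bench near the middle of the bay's back. With the lever free it is at dispenser x=+50, y=+6 mm.
- tray: Loose open wooden tray, about 200 g, 125 (own x) x 90 (own y) x 36 mm high, walls 5 mm. Origin: centre of the box's underside, handle not counted. Its +x end goes into the bay first. At the other end a solid handle block centred at own x=-72.5, y=0: 20 (x) x 32 (y) mm, 70 mm high. Starts left or right. Home: origin at about dispenser (-2.5, 0) mm, own x along dispenser x.
- pad0: The bottom wooden pad in the magazine, 42 x 42 x 12 mm, 18 g, origin at the centre of its underside; the one to be dispensed.
- pad1: The second pad, lying on pad0, same size; stays in the magazine.
- pad2: The top pad, lying on pad1, same size; stays in the magazine.
- plain_box: Wooden box of the tray's size (125 x 90 x 36 mm) without a handle; origin at the centre of its underside. Leave alone.
- pencil: Flat carpenter's pencil 165 mm long, 8 mm high, lying right of the dispenser. Leave alone.
- screwdriver: Screwdriver 150 mm long lying left of the dispenser's front. Leave alone.
- bottle0: Clear bottle, 64 mm diameter, 200 mm high, on the left. Leave alone.
- bottle1: A second such bottle beside it. Leave alone.
- tape_roll: Roll of tape lying flat, 90 mm diameter, 22 mm high. Leave alone.
Things that resemble listed ones, but are neither listed nor needed, are in the scene too. What is shaped like the tray but purple is not meant.

How it is judged:
By the outcome, as a careful person would: the job done as asked, in the order asked, and still so for the second after the job is handed in, with the robot touching nothing.
It also fails if it takes over 64 s, if anything falls off the work surface, if the arm or the gripper's body presses on something with over 40 N, if the wrist force passes 120 N, or if a joint passes its speed limit or range.

## Working session

There is one attempt and no reset: what is moved stays moved. The work goes in short steps, Python scripts to look and compute and a shell command to move; the robot and the scene stay as the last step left them, time stands still between calls to the robot, and variables do not carry over. Pictures are saved under pics/ and viewed, and the job is handed in when it is done.

```bash
mkdir -p pics; ls
python3 - <<'E'
from plant import r
import cv2
for n in ("scene","top","wrist"):
    im=r.capture(n); cv2.imwrite(f"pics/{n}0.png",im[:,:,::-1])
    p=r.camera_params(n); print(n,p)
print(r.get_state())
E
```

```text
pics
scene {'vfov': 42.58232172992816, 'cx': 279.3788915026484, 'cy': 204.86989823914817, 'R': array([[-0.68716144,  0.72628473,  0.0178784 ],
       [ 0.36786248,  0.36905671, -0.85350708],
       [-0.62648731, -0.57992037, -0.52077445]]), 't': array([ 0.35459407, -0.10230418,  1.61928509])}
top {'vfov': 55.0059383347491, 'cx': 281.66513415976, 'cy': 206.27226955890373, 'R': array([[ 0.01622627, -0.99984758,  0.00644396],
       [-0.99002131, -0.0169684 , -0.13989241],
       [ 0.13998043, -0.00410972, -0.99014574]]), 't': array([-0.0141511 ,  0.51456806,  0.89044764])}
wrist {'vfov': 67.40076738786847, 'cx': 280.2725781911006, 'cy': 203.8441394235087, 'R': array([[-2.60708260e-01,  9.65417266e-01,  8.39707908e-04],
       [ 9.30751987e-01,  2.51115821e-01,  2.65784843e-01],
       [ 2.56382412e-01,  7.00738635e-02, -9.64032008e-01]]), 't': array([ 0.67413408, -0.0335952 ,  0.38956713])}
{'time_s': 0.15, 'joints': array([-5.83205708e+01,  2.05848883e+01,  6.42889220e-01, -1.38371693e-02,
       -7.01353713e+01, -1.65086425e+01]), 'qd': array([ 0.07794323, -0.11566326,  0.17548835,  0.13353366,  0.0274719 ,
       -0.00394614]), 'joint_torque': array([-1.02367496e-03, -5.83274639e+01,  2.93286967e+01,  7.00141668e+00,
        8.65490263e-03, -1.34953975e-04]), 'tcp_pos': array([ 0.17652612, -0.65110405,  0.22578558]), 'eef_rot': array([ 1.79922122e+02, -9.51444948e-03, -1.64833918e+02]), 'contact_force': array([ 0.21661276, -0.16791397,  0.47189078]), 'moment': array([ 0.0247403 , -0.03619696,  0.00945221]), 'gripper_width': 0.08747818745388905}
```

View pics/scene0.png

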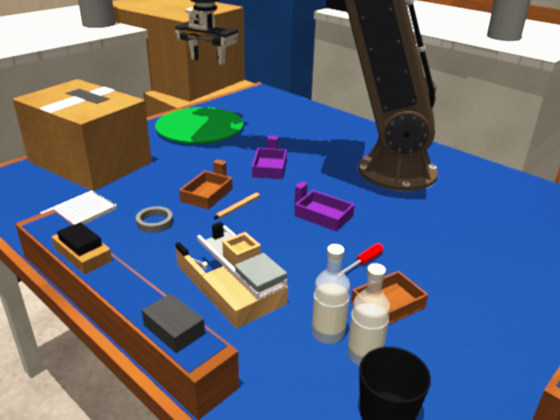

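View pics/top0.png

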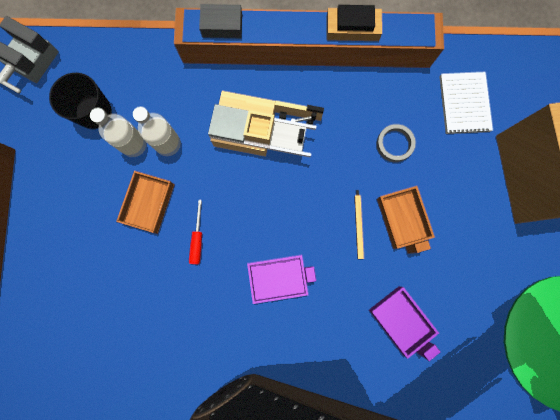

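Run:
```python
from plant import r
for c in ("top","scene"):
    for n in ("dispenser","tab","magazine","slideway","stops","roller","tray","plain_box"):
        print(c,n,[(round(d["p"],2),[round(float(v),1) for v in d["xy"]]) for d in r.recognise(n,c)][:4])
```

```text
top dispenser [(0.87, [259.8, 118.2]), (0.46, [257.3, 124.7])]
top tab [(0.64, [289.4, 135.8])]
top magazine [(0.85, [258.8, 117.9])]
top slideway [(0.82, [258.3, 119.5])]
top stops [(0.66, [259.7, 117.9]), (0.37, [303.0, 118.6])]
top roller [(0.62, [305.0, 119.5])]
top tray [(0.93, [407.7, 223.0]), (0.78, [405.9, 320.5]), (0.71, [277.2, 281.1])]
top plain_box [(0.8, [145.4, 201.5])]
scene dispenser [(0.98, [237.3, 276.8])]
scene tab [(0.81, [215.8, 241.3])]
scene magazine [(0.58, [237.3, 277.2])]
scene slideway [(0.92, [239.1, 279.3]), (0.18, [207.3, 185.2])]
scene stops [(0.57, [233.9, 275.5])]
scene roller [(0.41, [199.2, 264.5])]
scene tray [(0.9, [322.7, 206.6]), (0.87, [271.4, 159.1]), (0.66, [208.7, 183.7])]
scene plain_box [(0.84, [399.7, 296.6])]
```

Run:
```python
import cv2
im=cv2.imread("pics/top0.png")
cv2.imwrite("pics/topd.png",cv2.resize(im[80:170,195:335],None,fx=5.6,fy=5.6,interpolation=cv2.INTER_CUBIC))
cv2.imwrite("pics/topt.png",cv2.resize(im[175:265,340:450],None,fx=6,fy=6,interpolation=cv2.INTER_CUBIC))
```

```text
(no output)
```

View pics/topd.png

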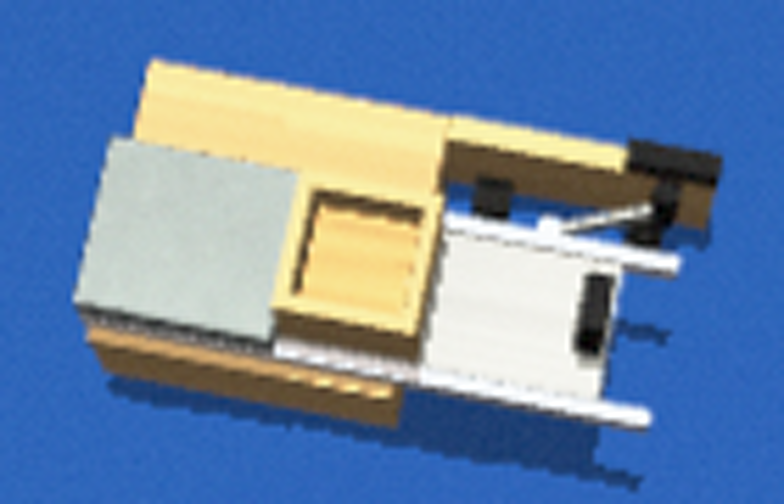

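View pics/topt.png

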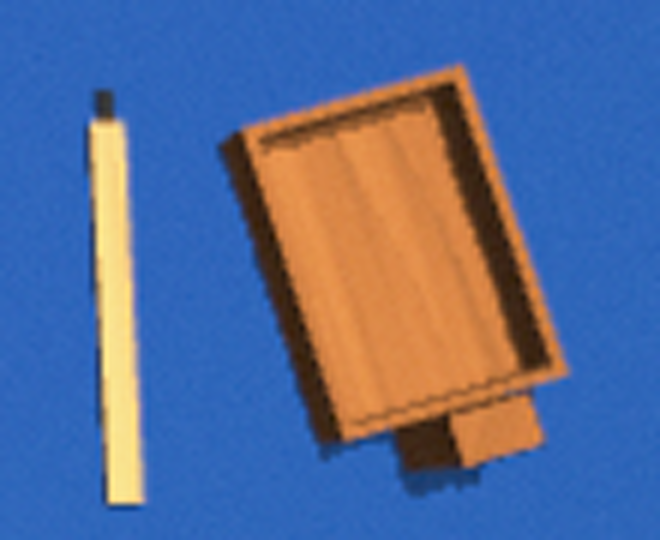

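View pics/wrist0.png

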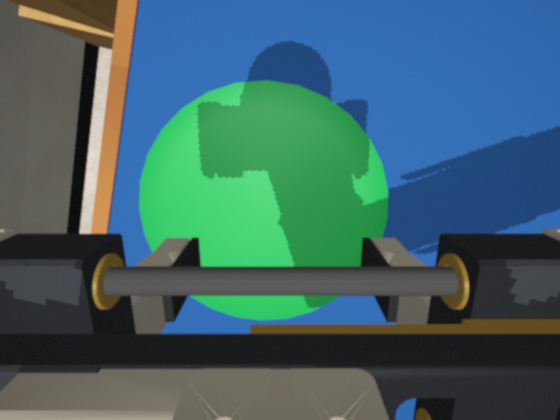

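```bash
cat > h.py <<'E'
import numpy as np, cv2
from scipy.optimize import least_squares
def K(p,h=420):
    f=h/2/np.tan(np.radians(p["vfov"]/2)); return f
def ray(p,uv,z):
    f=K(p); d=p["R"].T@np.array([(uv[0]-p["cx"])/f,(uv[1]-p["cy"])/f,1.]); c=-p["R"].T@p["t"]
    return (c+d*(z-c[2])/d[2])[:2]
def proj(p,X):
    X=np.atleast_2d(X); q=X@p["R"].T+p["t"]; f=K(p)
    return np.c_[q[:,0]/q[:,2]*f+p["cx"],q[:,1]/q[:,2]*f+p["cy"]]
def fit(obs,x0):
    # obs list (params, local xyz, uv); returns x,y,yaw
    def res(s,raw=False):
        c,sn=np.cos(s[2]),np.sin(s[2]); o=[]
        for p,l,uv in obs:
            X=[s[0]+c*l[0]-sn*l[1],s[1]+sn*l[0]+c*l[1],l[2]]
            o.append(proj(p,X)[0]-uv)
        return np.ravel(o)
    r=least_squares(res,x0,loss="soft_l1"); return r.x,res(r.x).reshape(-1,2)
E
python3 - <<'E'
from h import *; from plant import r
p=r.camera_params("top")
D=lambda u,v:np.array([195+u/5.6-.5+.09,80+v/5.6-.5+.09])
T=lambda u,v:np.array([340+u/6-.5+.08,175+v/6-.5+.08])
m=.0285
od=[(p,(m,75e-3+m,.106),D(303,183)),(p,(m,.075-m,.106),D(441,197)),(p,(-m,.075-m,.106),D(415,335)),(p,(-m,.075+m,.106),D(272,308)),
 (p,(.012,-.014,.1015),D(587,275)),(p,(.012,-.026,.1015),D(611,278)),(p,(-.012,-.026,.1015),D(601,355)),(p,(-.012,-.014,.1015),D(577,350))]
s,e=fit(od,[.75,-.03,-.1]); print(s,np.degrees(s[2])); print(e.round(2))
print("rail ends in disp z67", [ (np.array([[np.cos(s[2]),np.sin(s[2])],[-np.sin(s[2]),np.cos(s[2])]])@(ray(p,D(*q),.067)-s[:2])*1000).round(1) for q in [(680,265),(650,417)]])
ot=[(p,(.0625,.045,.036),T(243,130)),(p,(.0625,-.045,.036),T(463,67)),(p,(-.0625,-.045,.036),T(568,375)),(p,(-.0625,.045,.036),T(340,440)),
(p,(-.0625,.016,.07),T(447,415)),(p,(-.0625,-.016,.07),T(526,393)),(p,(-.0825,-.016,.07),T(546,443)),(p,(-.0825,.016,.07),T(463,467))]
s,e=fit(ot,[.6,-.25,.2]); print(s,np.degrees(s[2])); print(e.round(2))
h=[s[0]-.0725*np.cos(s[2]),s[1]-.0725*np.sin(s[2])]; print("handle",h)
E
```

```text
[ 0.66809531 -0.02507648 -0.19452113] -11.145240008232689
[[-0.2  -1.84]
 [ 0.54  0.93]
 [-0.38  0.88]
 [-0.44  0.35]
 [-0.14  0.39]
 [ 0.93  0.97]
 [ 0.5  -2.44]
 [-0.59 -2.67]]
rail ends in disp z67 [array([ 37.1, -49.7]), array([-28.1, -50.4])]
[ 0.49629797 -0.29309439  0.29330423] 16.805094623326074
[[-0.23 -0.46]
 [-0.01 -0.39]
 [-0.06  0.15]
 [ 0.45  0.16]
 [-0.32  0.11]
 [ 0.34 -0.22]
 [-0.05  0.26]
 [-0.08  0.29]]
handle [np.float64(0.42689417229754945), np.float64(-0.3140553696377763)]
```

Run:
```python
from h import *; from plant import r
p=r.camera_params("top")
D=lambda u,v:np.array([195+u/5.6-.5+.09,80+v/5.6-.5+.09])
m=.0285
od=[(p,(m,75e-3+m,.106),D(303,183)),(p,(m,.075-m,.106),D(441,197)),(p,(-m,.075-m,.106),D(415,335)),(p,(-m,.075+m,.106),D(272,308)),
 (p,(.012,-.014,.1015),D(587,275)),(p,(.012,-.026,.1015),D(611,278)),(p,(-.012,-.026,.0655),D(601,355)),(p,(-.012,-.014,.0655),D(577,350)),
 (p,(.036,-.05,.067),D(680,258))]
s,e=fit(od,[.75,-.03,-.1]); print(s,np.degrees(s[2])); print(e.round(2))
im=cv2.imread("pics/scene0.png"); cv2.imwrite("pics/scd.png",cv2.resize(im[205:330,165:300],None,fx=4.6,fy=4.6,interpolation=cv2.INTER_CUBIC))
```

```text
[ 0.67086714 -0.02561067 -0.16569979] -9.49389868564628
[[-0.56 -1.84]
 [ 0.32  0.23]
 [ 0.14  0.3 ]
 [-0.07  0.49]
 [-0.01 -1.03]
 [ 1.09 -0.6 ]
 [ 0.05  0.87]
 [-0.86  0.83]
 [-0.03 -0.13]]
```

View pics/scd.png

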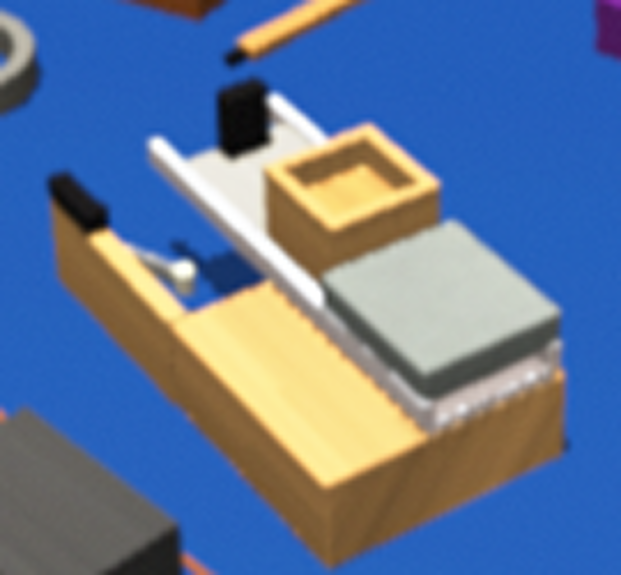

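```bash
cat > disp.py <<'E'
from h import *; from plant import r
p=r.camera_params("top"); q=r.camera_params("scene")
D=lambda u,v:np.array([195+u/5.6-.5+.09,80+v/5.6-.5+.09])
S=lambda u,v:np.array([165+u/4.6-.5+.1,205+v/4.6-.5+.1])
m=.0285
od=[(p,(m,75e-3+m,.106),D(303,183)),(p,(m,.075-m,.106),D(441,197)),(p,(-m,.075-m,.106),D(415,335)),(p,(-m,.075+m,.106),D(272,308)),
 (p,(.012,-.014,.1015),D(587,275)),(p,(.012,-.026,.1015),D(611,278)),(p,(-.012,-.026,.0655),D(601,355)),(p,(-.012,-.014,.0655),D(577,350)),
 (p,(.036,-.05,.067),D(680,258))]
os=[(q,(m,.075-m,.106),S(266,173)),(q,(-m,.075-m,.106),S(370,123)),(q,(-m,.075+m,.106),S(440,183)),(q,(m,.075+m,.106),S(330,234)),
(q,(.012,-.026,.0655),S(221,152)),(q,(.012,-.014,.0655),S(237,159)),(q,(-.012,-.014,.0655),S(268,143)),(q,(.012,-.026,.1015),S(217,91))]
if __name__=="__main__":
  for o in (od,os,od+os):
    s,e=fit(o,[.67,-.03,-.15]); print(s,np.degrees(s[2])); print(e.round(1).tolist())
E
python3 disp.py
```

```text
[ 0.67086714 -0.02561067 -0.16569979] -9.493898759678697
[[-0.6, -1.8], [0.3, 0.2], [0.1, 0.3], [-0.1, 0.5], [-0.0, -1.0], [1.1, -0.6], [0.0, 0.9], [-0.9, 0.8], [-0.0, -0.1]]
[ 0.67132672 -0.02412766 -0.18988353] -10.879524857410228
[[-0.4, -1.6], [0.3, 0.5], [0.1, 0.5], [0.3, -1.2], [-0.3, -0.1], [-1.0, 0.9], [1.7, 0.9], [-0.2, -0.5]]
[ 0.6709293  -0.02529523 -0.17648322] -10.11174379392656
[[-0.5, -2.3], [0.4, 0.0], [-0.1, 0.0], [-0.3, -0.1], [-0.1, -1.0], [1.0, -0.5], [-0.2, 1.0], [-1.1, 0.9], [-0.0, 0.1], [-0.3, -1.9], [0.2, 0.0], [0.3, -0.2], [0.7, -1.7], [-0.6, -0.3], [-1.3, 0.7], [1.4, 0.6], [-0.5, -0.7]]
```

Candidates for the tray in the top picture are the wooden one with a handle (407,220), two purple ones with handles (277,280) and (405,320), and the plain box with no handle (145,201). I choose the wooden one at (407,220), with its handle at (422,246). The crop showed it in plain wood colour with the handle block.

```bash
cat > go.py <<'E'
import sys,numpy as np
from plant import r
from scipy.spatial.transform import Rotation as Ro
# target x y z yaw rows
x,y,z,yaw=map(float,sys.argv[1:5]); n=int(sys.argv[5]) if len(sys.argv)>5 else 1
s=r.get_state(); A=Ro.from_euler("xyz",s["eef_rot"],degrees=True); B=Ro.from_euler("xyz",[180,0,yaw],degrees=True)
d=A.inv().apply(np.array([x,y,z])-s["tcp_pos"]); w=(A.inv()*B).as_rotvec()
print("t",s["time_s"],"tcp",s["tcp_pos"].round(4),s["eef_rot"].round(2),"F",s["contact_force"].round(1),"w",round(s["gripper_width"],4))
print("total",d.round(4),w.round(4),"per row",(d/n).round(5),(w/n).round(5))
E
python3 go.py .424 -.3149 .13 -163.2 16
python3 -m inch '-.0204 .0162 .006 0 0 -.0018 1;-.0204 .0162 .006 0 0 -.0018 1;-.0204 .0162 .006 0 0 -.0018 1;-.0204 .0162 .006 0 0 -.0018 1;-.0204 .0162 .006 0 0 -.0018 1;-.0204 .0162 .006 0 0 -.0018 1;-.0204 .0162 .006 0 0 -.0018 1;-.0204 .0162 .006 0 0 -.0018 1;-.0204 .0162 .006 0 0 -.0018 1;-.0204 .0162 .006 0 0 -.0018 1;-.0204 .0162 .006 0 0 -.0018 1;-.0204 .0162 .006 0 0 -.0018 1;-.0204 .0162 .006 0 0 -.0018 1;-.0204 .0162 .006 0 0 -.0018 1;-.0204 .0162 .006 0 0 -.0018 1;-.0204 .0162 .006 0 0 -.0018 1;0 0 0 0 0 0 1;0 0 0 0 0 0 1;0 0 0 0 0 0 1'
python3 go.py .424 -.3149 .13 -163.2 1
python3 - <<'E'
from plant import r
import cv2
cv2.imwrite("pics/w1.png",r.capture("wrist")[:,:,::-1]); print(r.camera_params("wrist"))
E
```

```text
t 0.95 tcp [ 0.1766 -0.6515  0.2266] [-180.      0.   -164.83] F [-0.9 -0.1 -0. ] w 0.0877
total [-0.3268  0.2601  0.0966] [-0.0001  0.     -0.0284] per row [-0.02043  0.01626  0.00604] [-0.       0.      -0.00178]
time_s: 2.53
tcp_pos: [0.4194, -0.3126, 0.1308]
eef_rot: [-180.0, 0.0, -163.1]
contact_force: [-0.4, -0.1, 0.2]
gripper_width: 0.0875
t 2.5333 tcp [ 0.4194 -0.3126  0.1308] [-179.99    0.   -163.13] F [-0.4 -0.1  0.2] w 0.0875
total [-0.0038 -0.0035  0.0008] [-0.0002  0.      0.0011] per row [-0.00377 -0.00351  0.00076] [-2.10e-04  4.00e-05  1.14e-03]
{'vfov': 67.40076738786847, 'cx': 280.2725781911006, 'cy': 203.8441394235087, 'R': array([[-2.88390367e-01,  9.57512691e-01, -6.65902562e-04],
       [ 9.22940902e-01,  2.78162848e-01,  2.66093070e-01],
       [ 2.54972721e-01,  7.61240895e-02, -9.63947112e-01]]), 't': array([ 0.4203137 , -0.3073889 ,  0.21453094])}
```

View pics/w1.png

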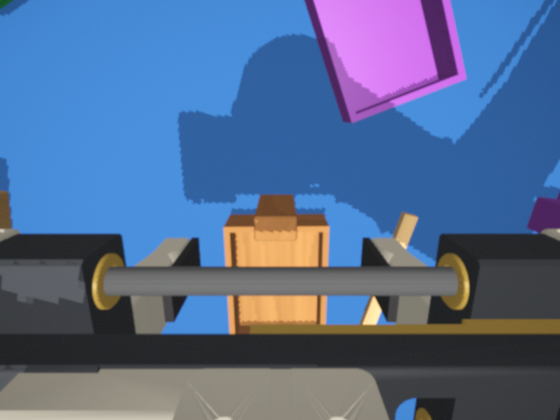

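Run:
```python
from h import *; from plant import r
im=cv2.imread("pics/w1.png"); p=r.camera_params("wrist")
s=[.4963,-.2931,.2933]; c,sn=np.cos(s[2]),np.sin(s[2])
for L in [[(-.0625,.045,.036),(-.0625,-.045,.036),(.0625,-.045,.036),(.0625,.045,.036)],[(-.0625,.016,.07),(-.0625,-.016,.07),(-.0825,-.016,.07),(-.0825,.016,.07)]]:
    P=proj(p,[[s[0]+c*l[0]-sn*l[1],s[1]+sn*l[0]+c*l[1],l[2]] for l in L]); print(P.round(1).tolist())
    cv2.polylines(im,[np.round(P*8).astype(int)],True,(0,255,0),1,cv2.LINE_AA,3)
cv2.imwrite("pics/w1o.png",cv2.resize(im[170:270,200:360],None,fx=4.5,fy=4.5))
```

```text
[[329.1, 225.6], [223.1, 225.6], [229.6, 349.4], [323.8, 349.4]]
[[297.0, 240.8], [254.0, 240.8], [253.4, 215.2], [297.3, 215.1]]
```

View pics/w1o.png

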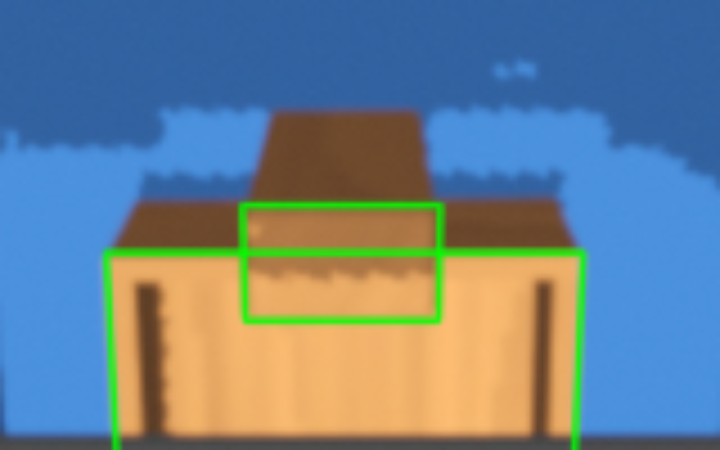

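```bash
python3 -m inch '-.0019 -.0017 .012 0 0 0 1;-.0019 -.0018 .012 0 0 0 1;0 0 .016 0 0 0 1;0 0 .016 0 0 0 1;0 0 .015 0 0 0 1;0 0 .012 0 0 0 1;0 0 .009 0 0 0 1;0 0 0 0 0 0 1;0 0 0 0 0 0 1' 
python3 go.py .424 -.3149 .038 -163.2 1
```

```text
time_s: 3.33
tcp_pos: [0.4235, -0.3154, 0.0385]
eef_rot: [180.0, -0.0, -163.2]
contact_force: [0.1, -0.7, -0.5]
gripper_width: 0.0875
t 3.3333 tcp [ 0.4235 -0.3154  0.0385] [ 1.7999e+02 -4.0000e-02 -1.6322e+02] F [ 0.1 -0.7 -0.5] w 0.0875
total [-0.0006  0.0003  0.0005] [ 0.0002 -0.0007 -0.0004] per row [-0.0006   0.00029  0.00055] [ 0.00025 -0.00068 -0.00042]
```

```bash
python3 -m inch '0 0 0 0 0 0 0;0 0 0 0 0 0 0;0 0 0 0 0 0 0;0 0 0 0 0 0 0;0 0 0 0 0 0 0;0 0 0 0 0 0 0;0 0 0 0 0 0 0;0 0 0 0 0 0 0' 50
python3 -m inch '0 0 -.005 0 0 0 0;0 0 -.01 0 0 0 0;0 0 -.015 0 0 0 0;0 0 -.015 0 0 0 0;0 0 -.01 0 0 0 0;0 0 -.005 0 0 0 0;0 0 0 0 0 0 0;0 0 0 0 0 0 0'
python3 - <<'E'
from plant import r
import cv2
a=r.capture("scene")[:,:,::-1];b=r.capture("wrist")[:,:,::-1]
import numpy as np
cv2.imwrite("pics/l1.png",np.hstack([cv2.resize(a[120:240,140:300],(400,300)),cv2.resize(b,(400,300))]))
E
python3 go.py .484 .0077 .1 170 20
```

```text
time_s: 4.0
tcp_pos: [0.4239, -0.3148, 0.0386]
eef_rot: [-180.0, 0.0, -163.2]
contact_force: [0.7, 0.4, 0.0]
gripper_width: 0.0399
time_s: 4.67
tcp_pos: [0.4238, -0.3147, 0.0986]
eef_rot: [180.0, 0.0, -163.2]
contact_force: [0.2, 0.1, -1.6]
gripper_width: 0.032
t 4.7667 tcp [ 0.4233 -0.3146  0.0978] [ 1.7995e+02 -6.0000e-02 -1.6319e+02] F [ 0.6  0.  -2.4] w 0.0313
total [-0.1513  0.291  -0.002 ] [ 0.0006 -0.0012  0.4679] per row [-0.00756  0.01455 -0.0001 ] [ 3.000e-05 -6.000e-05  2.339e-02]
```

View pics/l1.png

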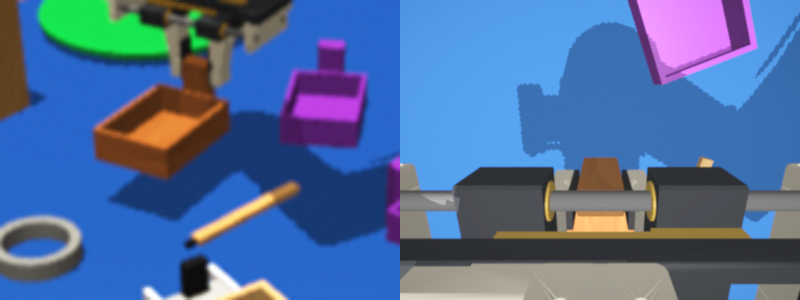

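```bash
python3 -m inch '0 0 0 0 0 .03 0;0 0 0 0 0 .06 0;0 0 0 0 0 .07 0;0 0 0 0 0 .07 0;0 0 0 0 0 .07 0;0 0 0 0 0 .07 0;0 0 0 0 0 .06 0;0 .004 0 0 0 .038 0;0 .01 0 0 0 0 0;0 .018 0 0 0 0 0;0 .024 0 0 0 0 0;0 .028 0 0 0 0 0;0 .028 0 0 0 0 0;0 .028 0 0 0 0 0;0 .028 0 0 0 0 0;0 .028 0 0 0 0 0;0 .028 0 0 0 0 0;0 .028 0 0 0 0 0;0 .024 0 0 0 0 0;0 .018 0 0 0 0 0'
python3 -m inch '0 .012 0 0 0 0 0;0 .006 0 0 0 0 0;0 0 0 0 0 0 0;0 0 0 0 0 0 0;0 0 0 0 0 0 0'
python3 go.py .478 .0088 .1 170 1
python3 - <<'E'
from plant import r
import cv2
a=r.capture("scene")[:,:,::-1];b=r.capture("top")[:,:,::-1]
cv2.imwrite("pics/s2.png",a);cv2.imwrite("pics/t2.png",b)
import numpy as np
cv2.imwrite("pics/l2.png",np.vstack([cv2.resize(b[80:240,180:400],None,fx=3,fy=3)]))
E
```

```text
time_s: 6.43
tcp_pos: [0.4746, -0.023, 0.0982]
eef_rot: [-180.0, -0.0, 170.2]
contact_force: [0.5, 0.2, -0.9]
gripper_width: 0.0315
time_s: 6.85
tcp_pos: [0.4775, -0.0083, 0.0984]
eef_rot: [-180.0, -0.0, 170.0]
contact_force: [0.0, 0.1, -1.2]
gripper_width: 0.0316
t 6.85 tcp [ 0.4775 -0.0083  0.0984] [-1.7998e+02 -3.0000e-02  1.6998e+02] F [ 0.   0.1 -1.2] w 0.0316
total [ 0.0025  0.0169 -0.0016] [-0.0003 -0.0005 -0.0003] per row [ 0.00246  0.01689 -0.00162] [-0.00028 -0.00054 -0.00035]
```

View pics/l2.png

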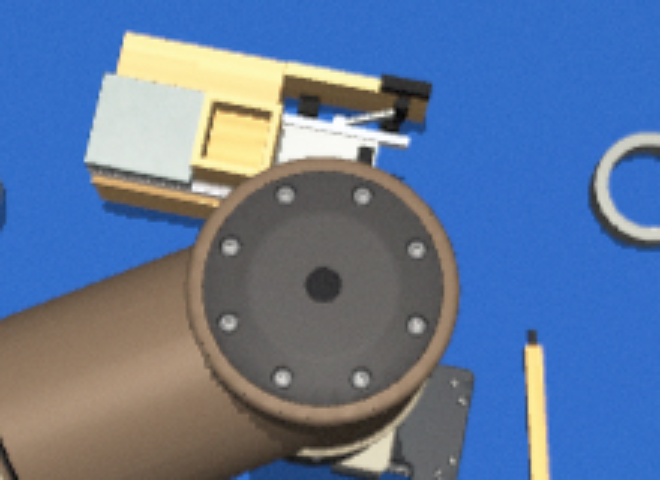

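View pics/s2.png

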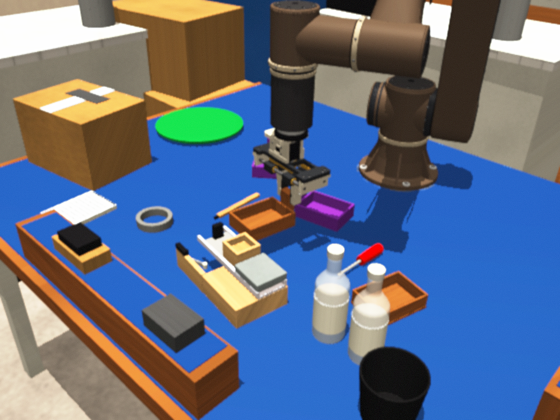

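```bash
python3 -m inch '.0008 .006 0 0 0 0 0;.0008 .007 .004 0 0 0 0;.0008 .004 .008 0 0 0 0;0 0 .01 0 0 0 0;0 0 .01 0 0 0 0;0 0 .006 0 0 0 0;0 0 .004 0 0 0 0;0 0 .003 0 0 0 0;0 0 0 0 0 0 0;0 0 0 0 0 0 0'
python3 go.py .478 .0088 .04 170 1
python3 - <<'E'
from plant import r
import cv2
a=r.capture("scene")[:,:,::-1]
cv2.imwrite("pics/s3.png",a);cv2.imwrite("pics/s3c.png",cv2.resize(a[150:310,160:370],None,fx=3.7,fy=3.7,interpolation=cv2.INTER_CUBIC))
E
```

```text
time_s: 7.78
tcp_pos: [0.4786, 0.0097, 0.0536]
eef_rot: [-180.0, -0.0, 170.0]
contact_force: [0.4, 0.6, -1.1]
gripper_width: 0.0317
t 7.7833 tcp [0.4786 0.0097 0.0536] [-180.     -0.    170.01] F [ 0.4  0.6 -1.1] w 0.0317
total [ 0.0004 -0.001   0.0136] [-0.0001 -0.      0.0002] per row [ 0.00043 -0.00099  0.01359] [-9.0e-05 -0.0e+00  2.3e-04]
```

View pics/s3c.png

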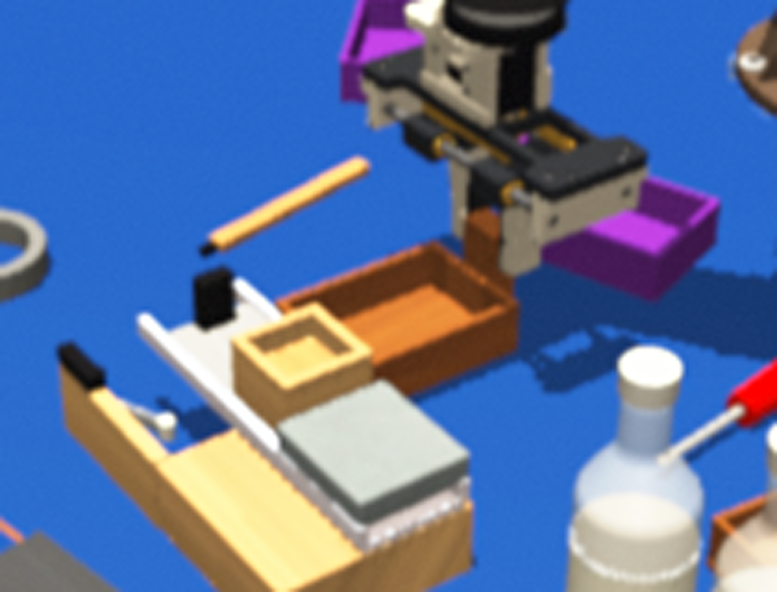

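```bash
python3 -m inch '0 0 .004 0 0 0 0;0 0 .003 0 0 0 0;0 0 .002 0 0 0 0;0 0 .002 0 0 0 0;0 0 .001 0 0 0 0;0 0 0 0 0 0 0;0 0 0 0 0 0 0'
python3 -m inch '0 0 .001 0 0 0 0;0 0 .001 0 0 0 0;0 0 0 0 0 0 0;0 0 0 0 0 0 0'
```

```text
time_s: 8.42
tcp_pos: [0.4784, 0.0095, 0.044]
eef_rot: [-180.0, 0.0, 170.1]
contact_force: [-14.6, 2.3, 34.7]
gripper_width: 0.0314
time_s: 8.75
tcp_pos: [0.4785, 0.0095, 0.0439]
eef_rot: [-180.0, 0.1, 170.1]
contact_force: [-23.5, 4.3, 60.8]
gripper_width: 0.0317
```

```bash
python3 -m inch '0 0 -.003 0 0 0 0;0 0 0 0 0 0 .7;0 0 0 0 0 0 .7;0 0 0 0 0 0 .7;0 0 0 0 0 0 .7;0 0 0 0 0 0 .7'
python3 - <<'E'
from plant import r
import cv2
a=r.capture("scene")[:,:,::-1]
cv2.imwrite("pics/s4.png",a);cv2.imwrite("pics/s4c.png",cv2.resize(a[170:270,225:325],None,fx=5.8,fy=5.8,interpolation=cv2.INTER_CUBIC))
cv2.imwrite("pics/w4.png",r.capture("wrist")[:,:,::-1])
E
python3 go.py .478 .0088 .04 170 1
```

```text
time_s: 9.25
tcp_pos: [0.4783, 0.0095, 0.0421]
eef_rot: [-180.0, -0.0, 170.0]
contact_force: [-0.4, -0.4, 0.7]
gripper_width: 0.0582
t 9.35 tcp [0.4784 0.0095 0.0422] [-1.7997e+02 -4.0000e-02  1.7000e+02] F [ 0.2  0.5 -0.6] w 0.0608
total [ 0.0002 -0.0008  0.0022] [-0.0004 -0.0006  0.0001] per row [ 0.00023 -0.00079  0.00218] [-4.4e-04 -6.2e-04  5.0e-05]
```

View pics/s4c.png

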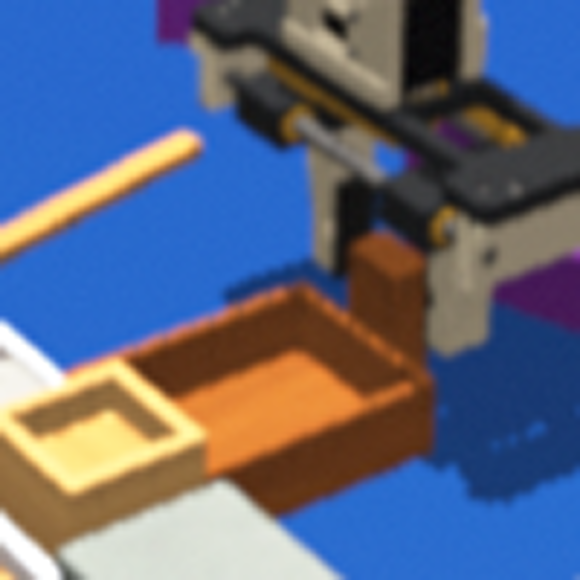

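View pics/w4.png

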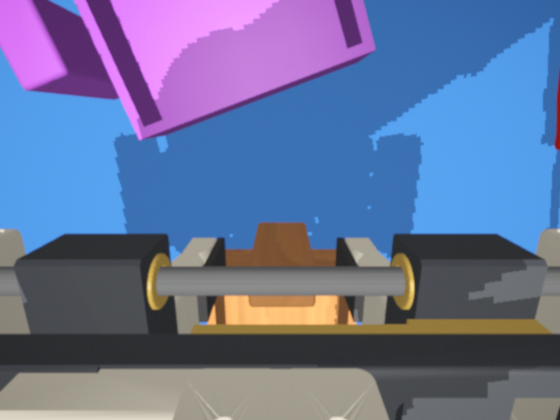

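Run:
```python
from h import *; from plant import r
q=r.camera_params("scene"); w=r.camera_params("wrist")
S=lambda u,v:np.array([225+u/5.8-.4,170+v/5.8-.4])
a=[(q,(-.0625,-.045,.036),S(300,283)),(q,(-.0625,.045,.036),S(434,383)),(q,(-.0625,.045,0),S(434,456)),(q,(.0625,-.045,.036),S(70,376)),
 (q,(-.0625,-.016,.07),S(350,247)),(q,(-.0625,.016,.07),S(398,278))]
b=[(w,(-.0625,.016,.07),np.array([314.5,305])),(w,(-.0625,-.016,.07),np.array([249.,305])),(w,(-.0825,.016,0),np.array([306.,223])),(w,(-.0825,-.016,0),np.array([258.,223]))]
for o in (a,a[:3]+b,b):
    s,e=fit(o,[.55,0,-.17]); print(s.round(4),np.degrees(s[2]).round(2)); print(e.round(1).tolist())
    dx=np.array(s[:2])-[.6709,-.0253]; y=np.radians(-10); print("in disp",dx@[np.cos(y),np.sin(y)],dx@[-np.sin(y),np.cos(y)])
im=cv2.imread("pics/w4.png"); cv2.imwrite("pics/w4c.png",cv2.resize(im[205:325,190:370],None,fx=4.4,fy=4.4,interpolation=cv2.INTER_CUBIC))
```

```text
[ 0.5561 -0.0026 -0.1805] -10.34
[[1.0, -0.1], [0.7, -0.1], [0.1, -0.1], [-2.8, 0.5], [-0.2, -0.5], [-0.2, 0.2]]
in disp -0.11702993473266644 0.0024512965155354858
[ 0.5543 -0.0042 -0.1946] -11.15
[[1.5, -0.6], [0.7, -0.4], [0.1, -0.5], [1.1, 3.0], [-1.2, 1.8], [-0.1, -2.2], [0.1, -3.1]]
in disp -0.11849719043574475 0.0005017323661039747
[ 0.5538 -0.0035 -0.1871] -10.72
[[1.4, 1.6], [-1.0, 0.9], [-0.2, -3.3], [0.0, -3.9]]
in disp -0.11912419402136437 0.0010821368725160941
```

View pics/w4c.png

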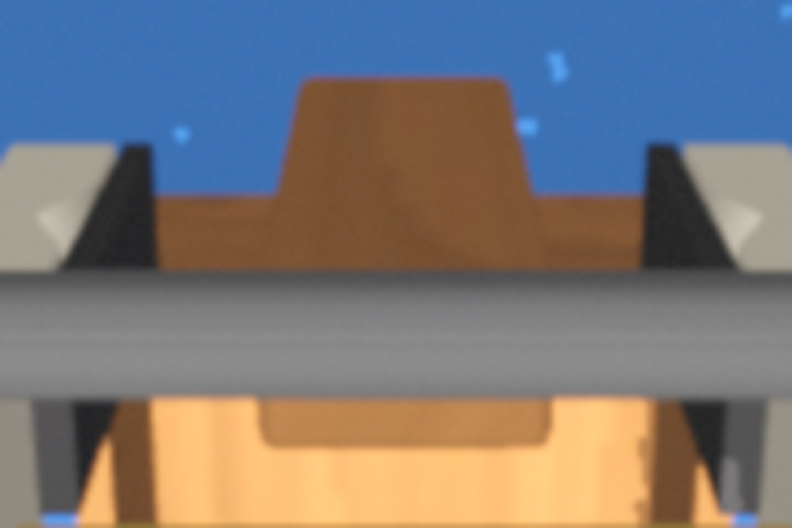

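```bash
python3 -m inch '0 0 0 0 0 0 0;0 0 0 0 0 0 0;0 0 0 0 0 0 0;0 0 0 0 0 0 0;0 0 0 0 0 0 0;0 0 0 0 0 0 0' 25
python3 -m inch '-.002 0 0 0 0 0 0;-.005 0 0 0 0 0 0;-.008 0 0 0 0 0 0;-.01 0 0 0 0 0 0;-.01 0 0 0 0 0 0;-.01 0 0 0 0 0 0;-.008 0 0 0 0 0 0;-.005 0 0 0 0 0 0;-.002 0 0 0 0 0 0;0 0 0 0 0 0 0;0 0 0 0 0 0 0'
python3 - <<'E'
from plant import r
import cv2
a=r.capture("scene")[:,:,::-1]
cv2.imwrite("pics/s5.png",a);cv2.imwrite("pics/s5c.png",cv2.resize(a[180:310,170:310],None,fx=4.5,fy=4.5,interpolation=cv2.INTER_CUBIC))
E
python3 go.py .5921 -.0114 .042 170 1
```

```text
time_s: 9.85
tcp_pos: [0.4785, 0.0096, 0.0426]
eef_rot: [180.0, 0.0, 170.0]
contact_force: [0.6, 0.8, -0.7]
gripper_width: 0.0319
time_s: 10.77
tcp_pos: [0.5385, -0.0012, 0.0426]
eef_rot: [-180.0, 0.0, 170.0]
contact_force: [-0.3, -1.7, 1.6]
gripper_width: 0.0319
t 10.8167 tcp [ 0.5385 -0.0011  0.0426] [-1.8000e+02  5.0000e-02  1.6999e+02] F [ 0.9 -1.2  1.1] w 0.0319
total [-0.0545 -0.0008  0.0006] [-0.      0.0008 -0.0001] per row [-0.05453 -0.00083  0.00064] [-0.       0.00079 -0.00014]
```

View pics/s5c.png

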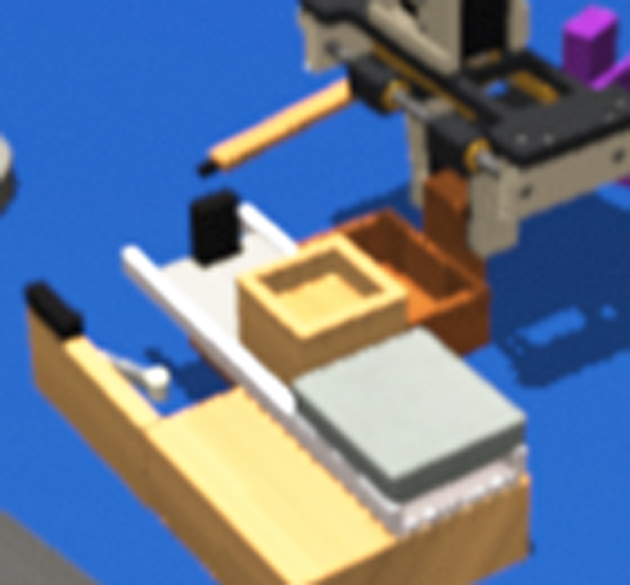

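```bash
python3 -m inch '-.003 0 0 0 0 0 0;-.006 0 0 0 0 0 0;-.008 0 0 0 0 0 0;-.008 0 0 0 0 0 0;-.008 0 0 0 0 0 0;-.006 0 0 0 0 0 0;-.004 0 0 0 0 0 0;-.002 0 0 0 0 0 0;0 0 0 0 0 0 0;0 0 0 0 0 0 0'
python3 -m inch '-.002 0 0 0 0 0 0;-.002 0 0 0 0 0 0;-.002 0 0 0 0 0 0;0 0 0 0 0 0 0'
python3 go.py .5921 -.0114 .042 170 1
```

```text
time_s: 11.65
tcp_pos: [0.5825, -0.0089, 0.0426]
eef_rot: [-180.0, -0.0, 170.0]
contact_force: [-2.4, -1.0, 4.8]
gripper_width: 0.0318
time_s: 11.98
tcp_pos: [0.5882, -0.0098, 0.0426]
eef_rot: [-180.0, -0.0, 170.0]
contact_force: [-3.4, -0.0, 5.1]
gripper_width: 0.0319
t 11.9833 tcp [ 0.5882 -0.0098  0.0426] [-1.7999e+02 -2.0000e-02  1.7000e+02] F [-3.4 -0.   5.1] w 0.0319
total [-0.0041 -0.0009  0.0006] [-0.0002 -0.0004  0.0001] per row [-0.0041  -0.00089  0.00056] [-2.4e-04 -3.9e-04  7.0e-05]
```

```bash
python3 -m inch '-.001 0 0 0 0 0 0;-.001 0 0 0 0 0 0;-.001 0 0 0 0 0 0;0 0 0 0 0 0 0;0 0 0 0 0 0 0'
python3 -m inch '-.001 0 0 0 0 0 0;-.001 0 0 0 0 0 0;0 0 0 0 0 0 0'
python3 - <<'E'
from plant import r
import cv2
a=r.capture("scene")[:,:,::-1]
cv2.imwrite("pics/s6.png",a);cv2.imwrite("pics/s6c.png",cv2.resize(a[200:310,160:300],None,fx=5,fy=5,interpolation=cv2.INTER_CUBIC))
E
```

```text
time_s: 12.4
tcp_pos: [0.5909, -0.0103, 0.0426]
eef_rot: [-180.0, -0.0, 170.0]
contact_force: [-4.3, 0.5, 5.6]
gripper_width: 0.0322
time_s: 12.65
tcp_pos: [0.5927, -0.0106, 0.0426]
eef_rot: [-180.0, -0.0, 170.0]
contact_force: [-4.4, 0.8, 6.2]
gripper_width: 0.0321
```

View pics/s6c.png

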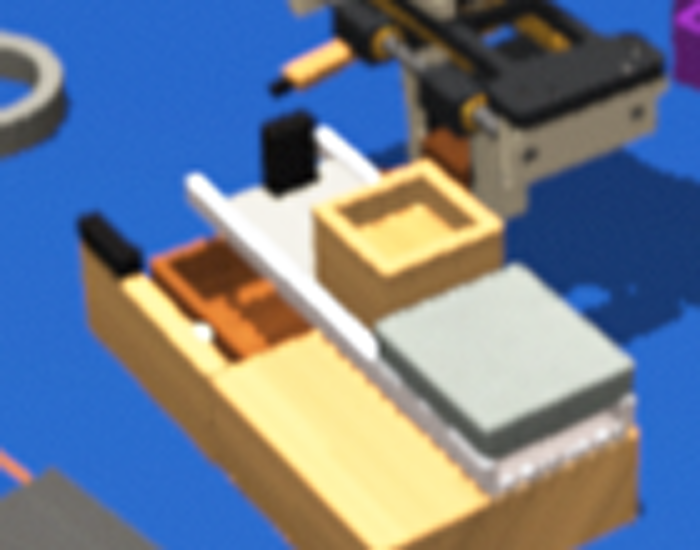

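```bash
python3 -m inch '-.001 0 0 0 0 0 0;-.001 0 0 0 0 0 0;0 0 0 0 0 0 0;0 0 0 0 0 0 0'
python3 -m inch '-.001 0 0 0 0 0 0;-.001 0 0 0 0 0 0;0 0 0 0 0 0 0;0 0 0 0 0 0 0'
```

```text
time_s: 13.03
tcp_pos: [0.5928, -0.0107, 0.0426]
eef_rot: [-180.0, -0.2, 170.0]
contact_force: [-12.7, 4.5, 13.1]
gripper_width: 0.0319
time_s: 13.37
tcp_pos: [0.5929, -0.0107, 0.0425]
eef_rot: [-179.9, -0.4, 170.0]
contact_force: [-20.4, 9.3, 19.3]
gripper_width: 0.0318
```

```bash
python3 -m inch '.003 0 0 0 0 0 0;0 0 0 0 0 0 .6;0 0 0 0 0 0 .6;0 0 0 0 0 0 .6;0 0 0 0 0 0 .6;0 0 0 0 0 0 .6;0 0 0 0 0 0 .6'
python3 -m inch '0 0 -.006 0 0 0 .6;0 0 -.012 0 0 0 .6;0 0 -.018 0 0 0 .6;0 0 -.02 0 0 0 .6;0 0 -.02 0 0 0 .6;0 0 -.018 0 0 0 .6;0 0 -.01 0 0 0 .6;0 0 -.004 0 0 0 .6;0 0 0 0 0 0 .5;0 0 0 0 0 0 .5'
python3 - <<'E'
from plant import r
import cv2
a=r.capture("scene")[:,:,::-1]
cv2.imwrite("pics/s7.png",a);cv2.imwrite("pics/s7c.png",cv2.resize(a[150:310,150:330],None,fx=4.2,fy=3.75*1.12,interpolation=cv2.INTER_CUBIC)[:600])
E
python3 go.py .6674 -.045 .15 170 1
```

```text
time_s: 13.95
tcp_pos: [0.5939, -0.0108, 0.0424]
eef_rot: [-180.0, -0.0, 170.0]
contact_force: [0.4, 0.3, -1.1]
gripper_width: 0.0524
time_s: 14.78
tcp_pos: [0.5932, -0.0107, 0.1499]
eef_rot: [-180.0, -0.0, 170.0]
contact_force: [-0.6, 0.5, -0.3]
gripper_width: 0.0458
t 14.8333 tcp [ 0.593  -0.0107  0.1494] [-1.7998e+02 -9.0000e-02  1.6999e+02] F [-0.2 -0.7 -0.1] w 0.0448
total [-0.0792 -0.0208 -0.0007] [-0.0004 -0.0016 -0.0001] per row [-0.07918 -0.02081 -0.00067] [-0.00043 -0.00158 -0.00012]
```

View pics/s7c.png

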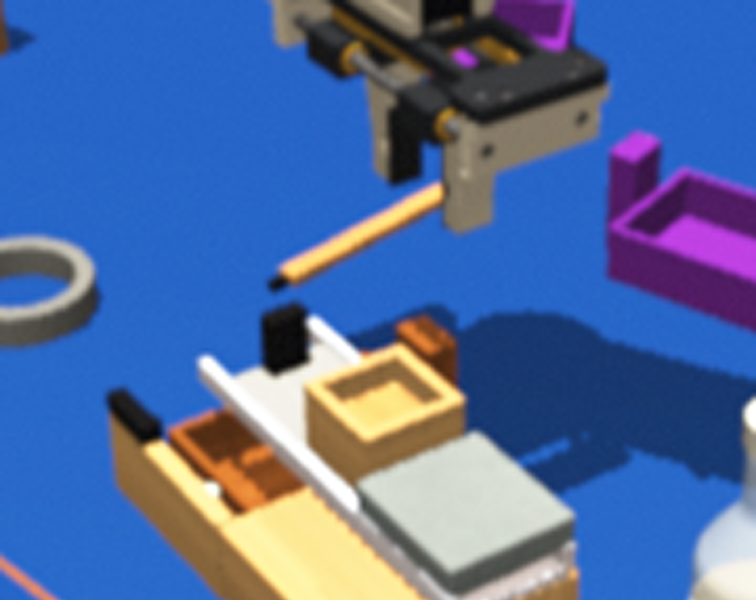

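```bash
python3 -m inch '-.006 -.002 0 0 0 0 .5;-.012 -.003 0 0 0 0 .5;-.014 -.0035 0 0 0 0 .5;-.014 -.0035 0 0 0 0 .5;-.014 -.0035 0 0 0 0 .5;-.012 -.003 0 0 0 0 .5;-.007 -.0023 0 0 0 0 .5;0 0 0 0 0 0 .5;0 0 0 0 0 0 .5'
python3 go.py .6674 -.045 .15 170 1
python3 - <<'E'
from plant import r
import cv2,numpy as np
a=r.capture("scene")[:,:,::-1]; w=r.camera_params("wrist"); b=r.capture("wrist")[:,:,::-1]; np.savez("w8.npz",**w)
cv2.imwrite("pics/s8.png",a);cv2.imwrite("pics/w8.png",b);cv2.imwrite("pics/s8c.png",cv2.resize(a[150:310,150:330],None,fx=3.7,fy=3.7,interpolation=cv2.INTER_CUBIC)[:600])
E
```

```text
time_s: 15.58
tcp_pos: [0.6675, -0.0452, 0.1495]
eef_rot: [-180.0, -0.1, 170.0]
contact_force: [-0.3, 0.3, -0.7]
gripper_width: 0.0437
t 15.5833 tcp [ 0.6675 -0.0452  0.1495] [-1.7997e+02 -1.0000e-01  1.6997e+02] F [-0.3  0.3 -0.7] w 0.0437
total [ 0.0001  0.0001 -0.0005] [-0.0005 -0.0017 -0.0006] per row [ 0.00012  0.00014 -0.00055] [-0.00051 -0.00171 -0.00055]
```

View pics/s8c.png

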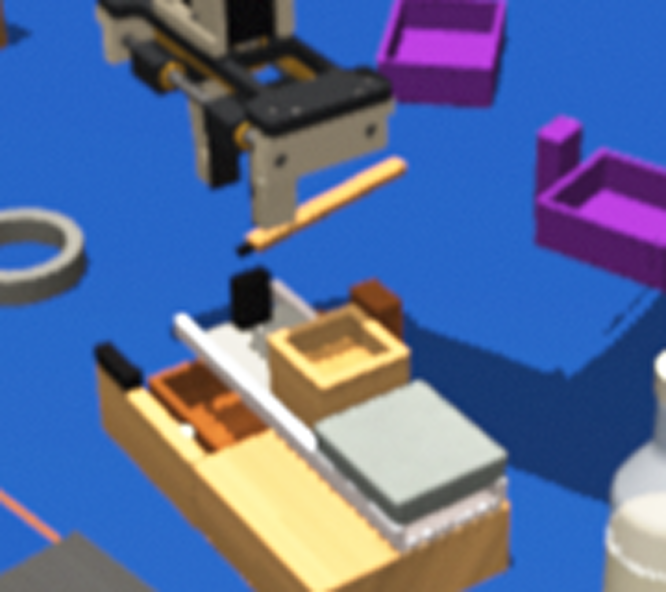

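View pics/w8.png

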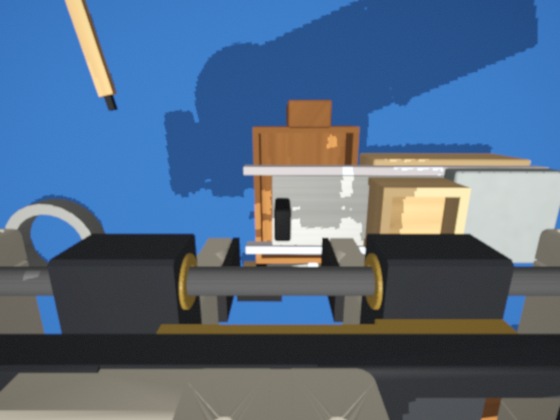

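```bash
cat > ov.py <<'E'
import sys
from h import *
def ov(img,p,s,out,box,fx,tab=-.02):
    im=cv2.imread(img); c,sn=np.cos(s[2]),np.sin(s[2]); m=.0285
    Q=[[(m,.075-m,.106),(m,.075+m,.106),(-m,.075+m,.106),(-m,.075-m,.106)],
     [(.012,tab-.006,.1015),(.012,tab+.006,.1015),(-.012,tab+.006,.1015),(-.012,tab-.006,.1015)],
     [(.012,tab-.006,.0655),(.012,tab+.006,.0655),(-.012,tab+.006,.0655),(-.012,tab-.006,.0655)],
     [(-.036,-.05,.067),(.036,-.05,.067)],
     [(-.065,-.045,.036),(-.065,.045,.036),(.06,.045,.036),(.06,-.045,.036)],
     [(-.085,-.016,.07),(-.085,.016,.07),(-.065,.016,.07),(-.065,-.016,.07)]]
    x0,y0,x1,y1=box; im=cv2.resize(im[y0:y1,x0:x1],None,fx=fx,fy=fx,interpolation=cv2.INTER_CUBIC)
    for q in Q:
        P=proj(p,[[s[0]+c*l[0]-sn*l[1],s[1]+sn*l[0]+c*l[1],l[2]] for l in q])
        P=(P+.5-[x0,y0])*fx
        cv2.polylines(im,[np.round(P*8).astype(int)],True,(0,255,0),1,cv2.LINE_AA,3)
    cv2.imwrite(out,im)
E
python3 - <<'E'
from ov import *
ov("pics/w8.png",dict(np.load("w8.npz")),[.6709,-.0253,-.1745],"pics/w8o.png",(230,90,500,270),2.9)
E
```

```text
(no output)
```

View pics/w8o.png

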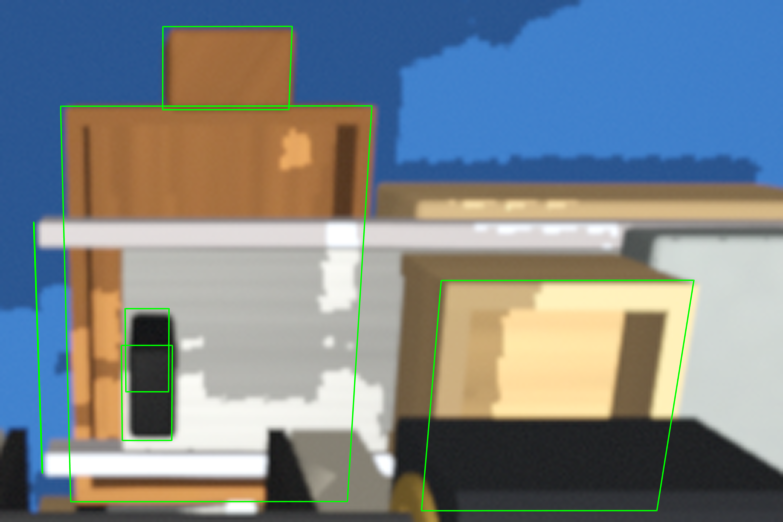

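```bash
python3 -m inch '0 0 .006 0 0 0 .45;0 .0005 .012 0 0 0 .45;0 .0005 .014 0 0 0 .45;0 0 .014 0 0 0 .45;0 0 .014 0 0 0 .45;0 0 .01 0 0 0 .45;0 0 .006 0 0 0 .45;0 0 .002 0 0 0 .45;0 0 0 0 0 0 .45;0 0 0 0 0 0 .45'
python3 -m inch '0 0 0 0 0 0 0;0 0 0 0 0 0 0;0 0 0 0 0 0 0;0 0 0 0 0 0 0;0 0 0 0 0 0 0;0 0 0 0 0 0 0;0 0 0 0 0 0 0;0 0 0 0 0 0 0' 40
python3 go.py .6674 -.045 .072 170 1
```

```text
time_s: 16.52
tcp_pos: [0.6685, -0.0438, 0.073]
eef_rot: [180.0, 0.0, 170.0]
contact_force: [0.4, -0.1, 0.0]
gripper_width: 0.0395
time_s: 17.18
tcp_pos: [0.6682, -0.0438, 0.0728]
eef_rot: [180.0, 0.0, 170.0]
contact_force: [-1.1, 0.5, 1.5]
gripper_width: 0.012
t 17.1833 tcp [ 0.6682 -0.0438  0.0728] [1.7999e+02 2.0000e-02 1.7001e+02] F [-1.1  0.5  1.5] w 0.012
total [ 0.0006 -0.0013  0.0008] [0.0001 0.0003 0.0002] per row [ 0.00059 -0.00132  0.00081] [0.00014 0.00034 0.00017]
```

```bash
python3 -m inch '0 -.001 0 0 0 0 0;0 -.003 0 0 0 0 0;0 -.005 0 0 0 0 0;0 -.006 0 0 0 0 0;0 -.006 0 0 0 0 0;0 -.006 0 0 0 0 0;0 -.005 0 0 0 0 0;0 -.003 0 0 0 0 0;0 0 0 0 0 0 0'
python3 -m inch '0 -.003 0 0 0 0 0;0 -.005 0 0 0 0 0;0 -.005 0 0 0 0 0;0 -.005 0 0 0 0 0;0 -.005 0 0 0 0 0;0 -.005 0 0 0 0 0;0 -.004 0 0 0 0 0;0 -.003 0 0 0 0 0;0 0 0 0 0 0 0;0 0 0 0 0 0 0'
python3 go.py .6543 -.1226 .0728 170 1
```

```text
time_s: 17.93
tcp_pos: [0.662, -0.0785, 0.0728]
eef_rot: [180.0, 0.0, 170.0]
contact_force: [-1.6, 4.3, 3.7]
gripper_width: 0.0116
time_s: 18.77
tcp_pos: [0.656, -0.1123, 0.0728]
eef_rot: [180.0, 0.0, 170.0]
contact_force: [-0.9, 7.4, 4.6]
gripper_width: 0.0114
t 18.7667 tcp [ 0.656  -0.1123  0.0728] [1.7996e+02 1.0000e-02 1.7001e+02] F [-0.9  7.4  4.6] w 0.0114
total [-0.0001 -0.0104 -0.    ] [0.0007 0.0002 0.0001] per row [-1.400e-04 -1.043e-02 -5.000e-05] [0.00072 0.0002  0.00014]
```

```bash
python3 -m inch '0 -.002 0 0 0 0 0;0 -.002 0 0 0 0 0;0 -.002 0 0 0 0 0;0 -.002 0 0 0 0 0;0 -.001 0 0 0 0 0;0 0 0 0 0 0 0;0 0 0 0 0 0 0'
python3 -m inch '0 -.001 0 0 0 0 0;0 -.001 0 0 0 0 0;0 0 0 0 0 0 0;0 0 0 0 0 0 0'
python3 go.py .6543 -.1226 .0728 170 1
```

```text
time_s: 19.35
tcp_pos: [0.6544, -0.1209, 0.0728]
eef_rot: [180.0, 0.0, 170.0]
contact_force: [-1.2, 7.2, 4.5]
gripper_width: 0.0118
time_s: 19.68
tcp_pos: [0.6542, -0.1226, 0.0728]
eef_rot: [179.9, 0.0, 170.0]
contact_force: [-0.6, 7.0, 4.2]
gripper_width: 0.0116
t 19.6833 tcp [ 0.6542 -0.1226  0.0728] [1.7994e+02 2.0000e-02 1.7002e+02] F [-0.6  7.   4.2] w 0.0116
total [-0.0001  0.0001 -0.    ] [0.0011 0.0003 0.0004] per row [-1.3e-04  6.0e-05 -1.0e-05] [0.00106 0.00028 0.00041]
```

```bash
python3 -m inch '0 -.001 0 0 0 0 0;0 -.001 0 0 0 0 0;0 0 0 0 0 0 0;0 0 0 0 0 0 0'
python3 -m inch '0 -.001 0 0 0 0 0;0 -.001 0 0 0 0 0;0 0 0 0 0 0 0;0 0 0 0 0 0 0;0 0 0 0 0 0 0'
python3 - <<'E'
from plant import r
import cv2,numpy as np
a=r.capture("scene")[:,:,::-1]; w=r.camera_params("wrist"); b=r.capture("wrist")[:,:,::-1]; np.savez("w9.npz",**w)
cv2.imwrite("pics/w9.png",b);cv2.imwrite("pics/s9c.png",cv2.resize(a[170:310,150:320],None,fx=4.2,fy=4.2,interpolation=cv2.INTER_CUBIC)[:600])
E
```

```text
time_s: 20.02
tcp_pos: [0.6542, -0.1228, 0.0727]
eef_rot: [179.8, 0.0, 170.1]
contact_force: [-1.0, 15.4, 5.2]
gripper_width: 0.012
time_s: 20.43
tcp_pos: [0.6542, -0.1229, 0.0727]
eef_rot: [179.7, 0.1, 170.1]
contact_force: [-1.9, 24.7, 6.5]
gripper_width: 0.0117
```

View pics/s9c.png

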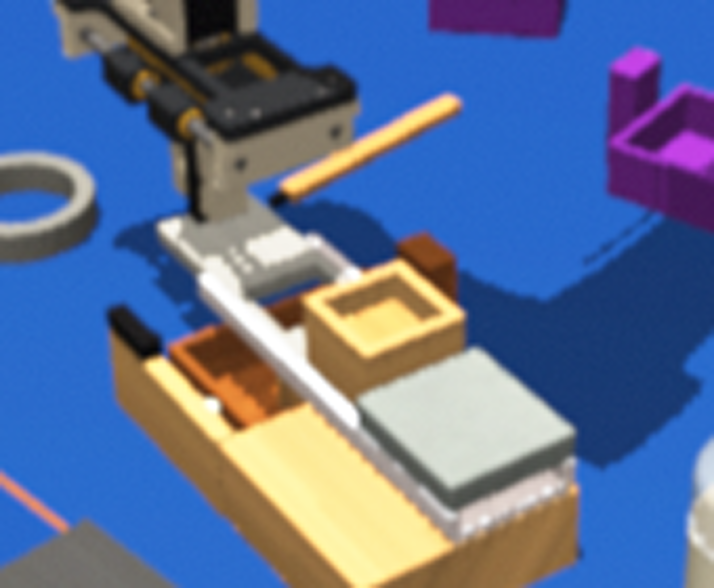

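View pics/w9.png

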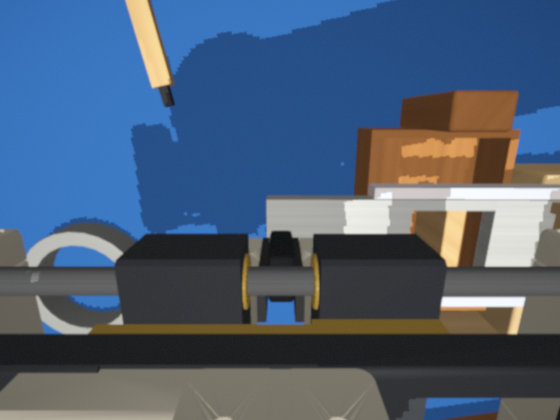

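Run:
```python
import cv2
im=cv2.imread("pics/w9.png"); cv2.imwrite("pics/w9c.png",cv2.resize(im[80:330,340:560],None,fx=2.4,fy=2.4,interpolation=cv2.INTER_CUBIC))
```

```text
(no output)
```

View pics/w9c.png

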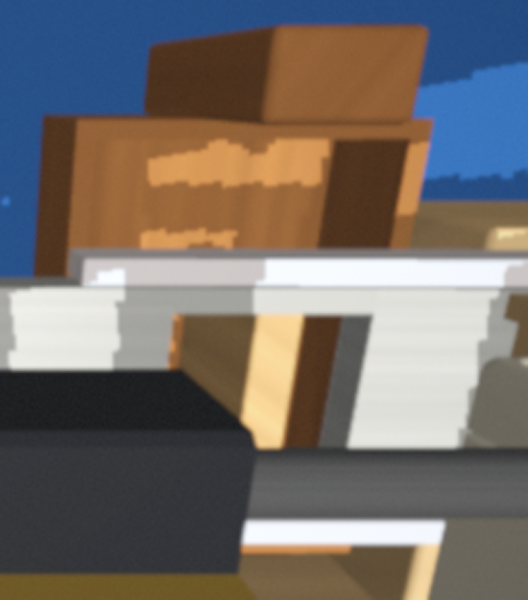

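Run:
```python
from h import *
p=dict(np.load("w9.npz")); s=[.6709,-.0253,-.1745]; c,sn=np.cos(s[2]),np.sin(s[2])
im=cv2.imread("pics/w9.png"); x0,y0,f=340,80,2.4
im=cv2.resize(im[80:330,340:560],None,fx=f,fy=f,interpolation=cv2.INTER_CUBIC)
for z,col in ((.017,(0,255,0)),(.062,(0,0,255))):
    q=[(a,b,z) for a,b in ((-.021,-.021),(-.021,.021),(.021,.021),(.021,-.021))]
    P=(proj(p,[[s[0]+c*l[0]-sn*l[1],s[1]+sn*l[0]+c*l[1],l[2]] for l in q])+.5-[x0,y0])*f
    cv2.polylines(im,[np.round(P*8).astype(int)],True,col,1,cv2.LINE_AA,3)
cv2.imwrite("pics/w9p.png",im)
```

```text
(no output)
```

View pics/w9p.png

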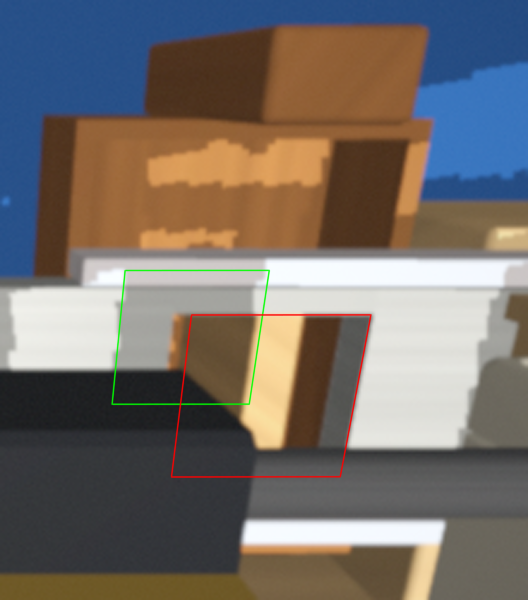

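Run:
```python
from h import *
from plant import r
p=dict(np.load("w9.npz")); s=[.6709,-.0253,-.1745]; c,sn=np.cos(s[2]),np.sin(s[2])
def P(l): return ((proj(p,[[s[0]+c*l[0]-sn*l[1],s[1]+sn*l[0]+c*l[1],l[2]]])+.5-[340,80])*2.4)[0].round(0)
for y,z in ((.04,.005),(.04,.036),(.021,.017),(.021,.005),(-.021,.017),(-.04,.005),(-.021,.049),(.021,.065),(.021,.049)): print(y,z,P((-.01,y,z)),P((-.02,y,z)))
im=r.capture("top")[:,:,::-1]; cv2.imwrite("pics/t9.png",cv2.resize(im[80:170,195:335],None,fx=5.6,fy=5.6,interpolation=cv2.INTER_CUBIC))
im=cv2.imread("pics/w9.png"); print([im[80+int(v/2.4),340+int(u/2.4)][::-1].tolist() for u,v in ((177,340),(215,340),(275,350),(320,350),(355,380),(200,220),(320,580),(425,570))])
```

```text
0.04 0.005 [304. 295.] [309. 264.]
0.04 0.036 [370. 326.] [377. 290.]
0.021 0.017 [263. 306.] [268. 273.]
0.021 0.005 [243. 295.] [248. 264.]
-0.021 0.017 [121. 306.] [124. 273.]
-0.04 0.005 [ 47. 296.] [ 49. 264.]
-0.021 0.049 [164. 341.] [168. 303.]
0.021 0.065 [370. 363.] [378. 322.]
0.021 0.049 [329. 341.] [336. 303.]
[[151, 100, 56], [101, 80, 53], [250, 217, 156], [78, 50, 32], [85, 86, 84], [156, 102, 58], [119, 98, 69], [242, 211, 159]]
```

View pics/t9.png

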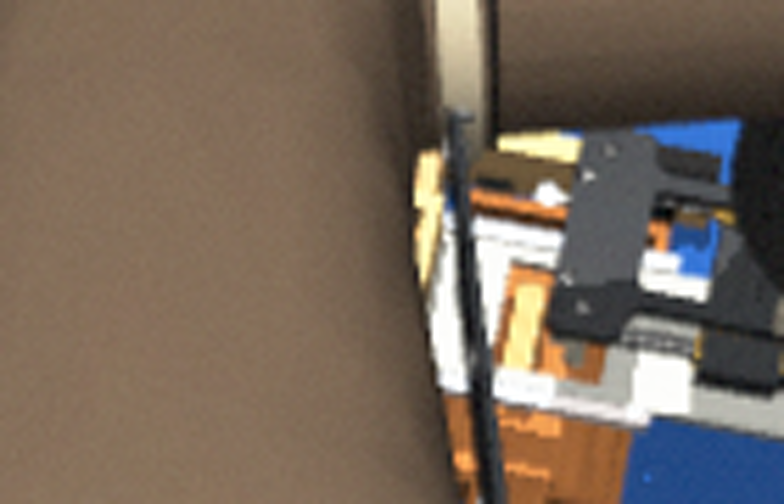

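```bash
python3 - <<'E'
from plant import r
print(r.recognise("pad0","wrist"),r.recognise("pad0","top"))
E
python3 -m inch '0 .002 0 0 0 0 0;0 .002 0 0 0 0 0;0 .003 0 0 0 0 0;0 .004 0 0 0 0 0;0 .004 0 0 0 0 0;0 .004 0 0 0 0 0;0 .004 0 0 0 0 0;0 .003 0 0 0 0 0;0 0 0 0 0 0 0'
python3 - <<'E'
from plant import r
import cv2,numpy as np
w=r.camera_params("wrist"); b=r.capture("wrist")[:,:,::-1]; np.savez("w10.npz",**w);cv2.imwrite("pics/w10.png",b)
cv2.imwrite("pics/w10c.png",cv2.resize(b[80:330,300:560],None,fx=2.3,fy=2.3,interpolation=cv2.INTER_CUBIC))
E
```

```text
[{'xy': [445.3, 231.7], 'p': 0.94}] [{'xy': [408.0, 142.7], 'p': 0.67}, {'xy': [286.1, 135.2], 'p': 0.51}, {'xy': [117.4, 133.6], 'p': 0.2}]
time_s: 21.43
tcp_pos: [0.658, -0.1008, 0.0727]
eef_rot: [180.0, 0.0, 170.0]
contact_force: [-1.1, 7.4, 4.6]
gripper_width: 0.0115
```

View pics/w10c.png

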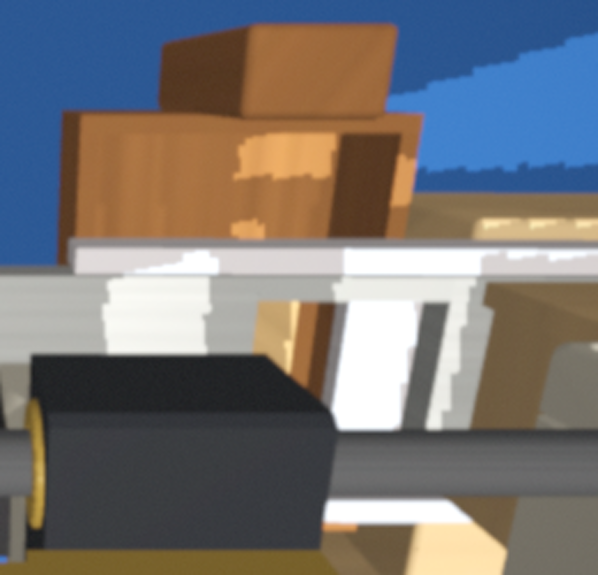

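```bash
python3 -m inch '0 .002 0 0 0 0 0;0 .004 0 0 0 0 0;0 .004 0 0 0 0 0;0 .004 0 0 0 0 0;0 .004 0 0 0 0 0;0 .004 0 0 0 0 0;0 .004 0 0 0 0 0;0 .004 0 0 0 0 0;0 .004 0 0 0 0 0;0 .004 0 0 0 0 0;0 .004 0 0 0 0 0;0 .004 0 0 0 0 0;0 .003 0 0 0 0 0;0 .002 0 0 0 0 0;0 .001 0 0 0 0 0;0 0 0 0 0 0 0;0 0 0 0 0 0 0'
python3 go.py .6682 -.0438 .0728 170 1
```

```text
time_s: 22.9
tcp_pos: [0.667, -0.0506, 0.0728]
eef_rot: [-180.0, 0.0, 170.0]
contact_force: [-2.6, 4.1, 4.7]
gripper_width: 0.0121
t 22.9 tcp [ 0.667  -0.0506  0.0728] [-1.8000e+02  2.0000e-02  1.7002e+02] F [-2.6  4.1  4.7] w 0.0121
total [ 0.      0.0069 -0.    ] [-0.      0.0003  0.0003] per row [ 1.00e-05  6.88e-03 -2.00e-05] [-3.0e-05  3.0e-04  3.4e-04]
```

```bash
python3 -m inch '0 .001 0 0 0 0 0;0 .001 0 0 0 0 0;0 .001 0 0 0 0 0;0 .001 0 0 0 0 0;0 .001 0 0 0 0 0;0 .001 0 0 0 0 0;0 0 0 0 0 0 0;0 0 0 0 0 0 0'
python3 -m inch '0 .001 0 0 0 0 0;0 .0005 0 0 0 0 0;0 .0005 0 0 0 0 0;0 0 0 0 0 0 0;0 0 0 0 0 0 0'
```

```text
time_s: 23.57
tcp_pos: [0.668, -0.0448, 0.0727]
eef_rot: [-180.0, 0.0, 170.0]
contact_force: [-1.6, 3.7, 5.3]
gripper_width: 0.0117
time_s: 23.98
tcp_pos: [0.6682, -0.0438, 0.0728]
eef_rot: [-179.9, -0.0, 170.0]
contact_force: [-1.7, -0.8, 4.5]
gripper_width: 0.0119
```

```bash
python3 -m inch '0 .0005 0 0 0 0 0;0 .0005 0 0 0 0 0;0 0 0 0 0 0 0;0 0 0 0 0 0 0'
python3 -m inch '0 0 0 0 0 0 .06;0 0 0 0 0 0 .12;0 0 0 0 0 0 .2;0 0 0 0 0 0 .3;0 0 0 0 0 0 .45;0 0 0 0 0 0 .45;0 0 0 0 0 0 .45'
```

```text
time_s: 24.32
tcp_pos: [0.6682, -0.0438, 0.0728]
eef_rot: [-179.9, -0.0, 170.0]
contact_force: [-1.3, -5.7, 5.3]
gripper_width: 0.0119
time_s: 24.9
tcp_pos: [0.6683, -0.0418, 0.0722]
eef_rot: [-180.0, -0.0, 170.0]
contact_force: [0.4, -0.4, 0.7]
gripper_width: 0.0368
```

```bash
python3 -m inch '0 -.001 -.004 0 0 0 .45;0 -.001 -.01 0 0 0 .45;0 0 -.018 0 0 0 .45;0 0 -.02 0 0 0 .45;0 0 -.02 0 0 0 .45;0 0 -.02 0 0 0 .45;0 0 -.015 0 0 0 .45;0 0 -.006 0 0 0 .45;0 0 0 0 0 0 .45;0 0 0 0 0 0 .45'
python3 - <<'E'
from plant import r
import cv2,numpy as np
w=r.camera_params("wrist"); b=r.capture("wrist")[:,:,::-1]; np.savez("w11.npz",**w);cv2.imwrite("pics/w11.png",b)
a=r.capture("scene")[:,:,::-1]; cv2.imwrite("pics/s11.png",a); cv2.imwrite("pics/s11c.png",cv2.resize(a[190:310,160:310],None,fx=5,fy=5,interpolation=cv2.INTER_CUBIC))
from ov import ov
ov("pics/w11.png",w,[.6709,-.0253,-.1745],"pics/w11o.png",(230,80,500,270),2.9)
E
```

```text
time_s: 25.73
tcp_pos: [0.6678, -0.0438, 0.1855]
eef_rot: [180.0, 0.0, 170.0]
contact_force: [-0.1, 0.4, -0.8]
gripper_width: 0.0393
```

View pics/w11o.png

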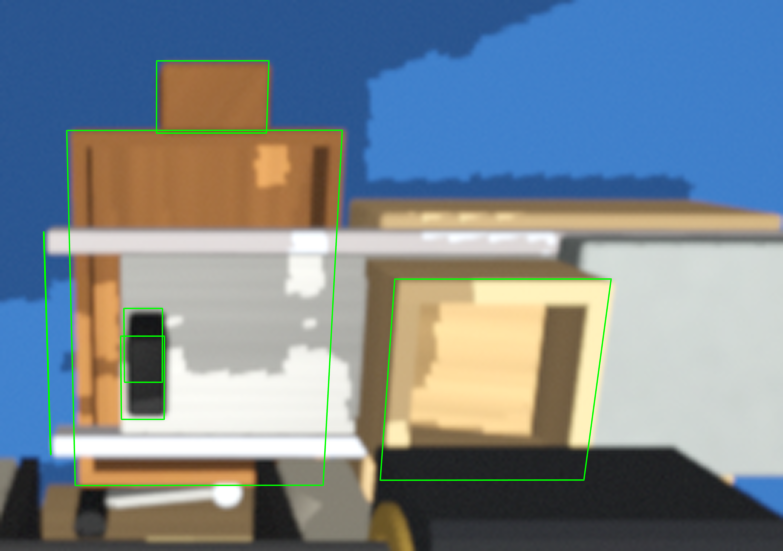

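View pics/s11c.png

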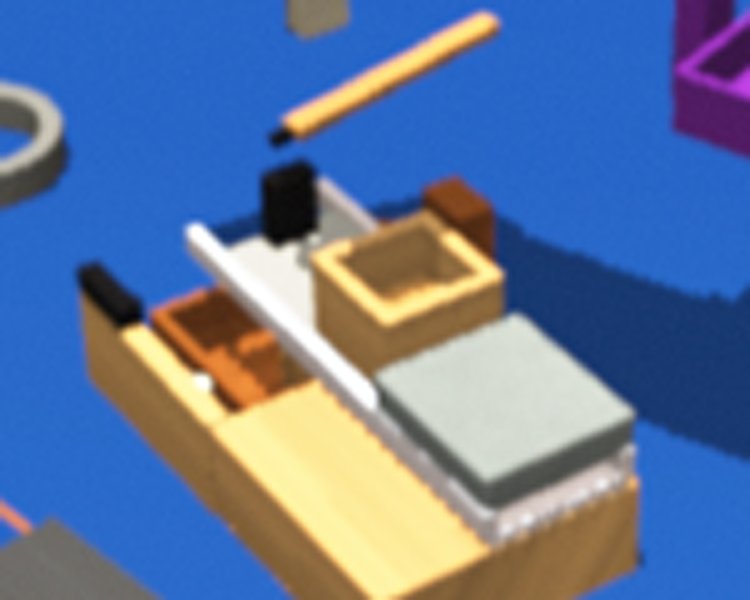

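Run:
```python
from h import *
p=dict(np.load("w11.npz")); s=[.6709,-.0253]; y=np.radians(-10)
from plant import r
q=r.camera_params("scene")
for nm,pp,uv in (("wrist",p,(230+228/2.9-.5,80+494/2.9-.5)),("scene",q,(160+203/5-.4,190+383/5-.4))):
    d=ray(pp,uv,.026)-s; print(nm,"roller disp mm",(d@[np.cos(y),np.sin(y)]*1000).round(1),(d@[-np.sin(y),np.cos(y)]*1000).round(1))
print(r.recognise("pad0","scene"),r.recognise("roller","wrist"))
```

```text
wrist roller disp mm 68.0 11.7
scene roller disp mm 61.2 3.5
[{'xy': [239.4, 246.1], 'p': 0.58}] [{'xy': [287.6, 249.0], 'p': 0.68}]
```

Run:
```python
from plant import r
print(r.get_state()["contact_force"].round(1)); print(r.close_job())
```

```text
[ 0.3 -0.1  0.8]
the job is handed in; nothing more can be done
None
```

I did the job in the order asked and handed it in at about 26 s on the robot's clock, with the gripper clear of everything.

**What I did**
- **Tray:** I gripped the wooden tray by its handle, carried it over the pencil, set it down in front of the bay and pushed it straight in. It stopped at a firm resistance of about 20 N.
- **Slide:** I pulled the slide out by its tab until it stopped. The pull rose from 7 N to 25 N over about 80 mm. I then eased it back in small gripped steps until it met its home stop, and let go only there.

**Last checks**
- **Tray and tab:** The wrist picture with the model drawn over it shows the tray at its home position and the tab back at home, both to about 1 mm.
- **Lever:** The roller measured at dispenser x = +61 mm from the scene camera and +68 mm from the wrist camera. The two disagree by 7 mm, but both are well past the free position of +50 mm, so the lever is pressed in.
- **Pad:** While the slide was out, the network found the pad through the pocket (p = 0.94), and it looked to be lying in the tray. With the slide home the pad is mostly hidden, and the network's last look for it from the scene camera gave only p = 0.58.

**Not as clean as planned**
- **Handle slip:** The handle slipped about 5 mm in the grip during the lift. The set-down therefore pressed with about 61 N at the wrist, under the 120 N limit.
- **Other things:** I did not measure the rest of the bench again. Those that show in the last close view (pencil, tape roll, one purple tray) look unmoved.

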